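# Unhook the bottle carrier and set it in the shaker bay

### The job

Take the bottle carrier off the two deep hooks of its rack: lift its pegs past the yellow hook tips, feeling gently for the sprung orange keepers above them, and only then draw it out towards the rack's open front. Then set it down gently and upright on the shaker, flat inside the blue-fenced bay, and let go; never force the rack or the shaker, and leave everything else on the bench where it stands.

Things in the scene. Friction and masses are not known exactly. Their poses are not given: they have to be found in the camera images.
- carrier_grip (a point): Centre of the green grip bar atop the bottle carrier (loose, 0.4 to 0.8 kg): 16 mm thick along x, 90 long along y, 16 high; pinch it across x from above. Thin wires carry on at its height to y = 72 mm either side. Bottle caps' tops are 51 mm below it, the carrier's underside 150 mm below. Carrier axes, z up; turned half round it is the same.
- carrier_base (a point): Centre of the carrier's underside: a steel tray 90 mm along x, 140 along y, 34 high, with three red-capped bottles fixed in it. 125 mm above this point, two round pegs 10 mm in diameter stick out along y, from 72 to 108 mm on each side; it hangs by them.
- rack: Steel hook rack, fixed; origin at its underside midway between the hooks, z up, open front towards -x. Base plate 12 mm thick, x -45 to 115, y -125 to 125 mm. A dark 8 mm cross rod joins the hooks at the back (x = 70, z 145 to 195 mm). The hooks bend if the carrier loads the rack with more than 25 N in any direction.
- hook_mid (a point): On the rack, midway between its two hooks (y = -95 and +95 mm, each 16 mm wide), at the axis of hanging pegs, 165 mm above the bench; rack's axes. Each hook is a slot x -8 to +8 mm with its floor 5 mm below this point, a post behind (x 8 to 30, to 99 mm above) and a yellow lip in front (x -18 to -8 mm), the hook's tip.
- rack_front (a point): On the rack, 18 mm before hook_mid: front face of the lips. Lip tops are adjustable, both alike: 18 to 68 mm above the slot floor, not measured, fixed during the job. Over each slot an orange keeper (x from 2 mm before this point to the post, 8 mm thick), underside always 14 mm above the lip top: a peg lifted until it touches clears the lip by 4 mm and slides out forward (-x).
- rack_back (a point): On the rack, 30 mm behind hook_mid: back of the posts. Keeper behaviour: both move as one, held down by a spring with about 2 N in all; they yield upwards 3 mm, taking 2 N more per mm, then stop hard. A peg whose axis is 30 mm before hook_mid is free of lip and keeper.
- bay (a point): Centre of the black mat in the shaker's bay, z up, 82 mm above the bench. The carrier's tray stands here, its x along the bay's x, either way round. Inside the blue fences (8 mm thick, 12 high) the bay is 102 mm along x, 152 along y. The aluminium platform (220 along x, 240 along y) is on soft mounts: it sinks 1 mm for each 3 N, 6 mm at most.
- shaker: White orbital shaker, fixed, 240 mm along x, 260 along y, body 66 mm high with the platform above; origin at its underside below the bay's centre, same axes as the bay. It must not be pressed with more than 25 N through the carrier.
- media_bottle: Bystander: clear bottle with red cap, 60 mm in diameter, 120 mm high, far side of the bench, near the middle. Origin at its underside, like all bystanders.
- flask: Bystander: small green conical flask, 50 mm in diameter, 70 mm high, standing on the rack's base plate behind the hanging carrier.
- tip_box: Bystander: blue tip box with clear lid, 92 x 62 mm, 60 mm high, between rack and shaker.
- dish_stack: Bystander: stack of three white dishes, 64 mm in diameter, 44 mm high, near the robot.
- tube_rack: Bystander: orange tube rack, 60 x 160 mm, 97 mm high, on the left.
- beaker: Bystander: glass beaker, 70 mm in diameter, 90 mm high, on the right.
- jar: Bystander: amber jar with white cap, 60 mm in diameter, 70 mm high, on the right.

How it is judged:
On the way:
1. the carrier is off the hooks: drawn out more than 40 mm in front of them and no longer touching the rack (x of carrier_grip in the frame of rack below -0.04 m and height (world z) of carrier_grip above 0.17 m and contact force between carrier and rack below 0.2 N), for 0.1 s.
At the end, for the whole second after the job is handed in: The carrier stands released and at rest, upright (within 0.06 rad), flat on the mat inside the shaker bay's fences: its grip within 12 mm of the bay's centre horizontally and 145 to 154 mm above the mat, its axes within 0.12 rad of the bay's (either way round) (horizontal distance between carrier_grip and bay below 0.012 m and z of carrier_grip in the frame of bay between 0.145 and 0.154 m and angle between carrier_grip's own z axis and vertical below 0.06 rad and angle between the x axis of carrier_grip and the x axis of bay, either way round below 0.12 rad and linear speed of carrier below 0.02 m/s); the robot touches nothing.
It fails at once if the carrier loads the rack with more than 25 N (contact force between carrier and rack above 25 N).
It fails at once if the carrier presses the shaker with more than 25 N (contact force between carrier and shaker above 25 N).
It fails at once if a bystander is moved by more than 20 mm (distance of any of media_bottle, flask, tip_box, dish_stack, tube_rack, beaker, jar from where it was at the start of the episode above 0.02 m).
It also fails if it takes over 61 s, if anything falls off the work surface, if the arm or the gripper's body presses on something with over 40 N, if the wrist force passes 120 N, or if a joint passes its speed limit or range.

### The arm

A 6-joint arm with a two-finger parallel gripper is mounted at the origin on the work surface. World frame = base frame: x ahead of the robot, y to its left, z up, the work surface at z = 0. Lengths are in m, angles in rad, forces in N, time in s.
With the tool pointing down it reaches from about 0.325 to 0.75 m from the base axis. Payload 7.6 kg.
Tool frame: the origin (TCP) lies between the finger pads; the fingertips stand 8 mm ahead of it and the grasp point (between the pads) lies 11 mm behind it; x points along the fingers, y is the direction in which the jaws open and shut, and the axes are right-handed (so a half turn about x gives the same grasp; the last joint's range is limited). The gripper opens to 85 mm and grips with 20 to 120 N. Pads are 22 mm wide; open, the fingers measure 114 mm over their backs; the gripper's body (76 mm by 85 mm) begins 54 mm behind the grasp point. The pads swing forward as they close: fully open they stand 13 mm farther back than shut.
Start: joints at [1.199, 0.052, 1.401, -0, 1.689, -0.07], TCP at [0.156, 0.501, 0.239] pointing down, gripper open.
Joint ranges: [-2.9, 2.9], [-0.91, 2.17], [0.12, 2.37], [-1.06, 4.2], [0.26, 2.73], [-2.93, 2.93]. Speed limits (rad/s): [2.57, 2.57, 3.01, 3.14, 3.14, 3.14].

### API

Orientations are given as a rotation vector (axis times angle).
In Python, from rig import manip gives the robot as it stands. The module is installed in compiled form; this text tells all that it offers.
- The arm moves only by the shell command python3 -m jog 'ROWS' [FORCE]. ROWS is JSON, a list of rows, each a list of 5 numbers: the finger opening in m, from 0 to 0.0854, then the shift along the tool's x, y, z in m, then the turn about the tool's x in degrees. In form: [[gripper, x, y, z, roll], ...]. A call has 1 to 5 rows; each row is the pose to reach, as a shift and turn from the pose commanded when the call began, along the tool's axes at that moment; what a row does not reach only later rows make up. A row lasts 1/8 s, in which the tool goes at most 62.5 mm and 10.7 degrees, less where a joint would pass 70% of its speed; a pose out of reach is approached as far as the arm can. A call with a gripper value outside its range is refused whole. The fingers move at their own pace and stop on an object; FORCE is the grip in N (left out, the last holds). Time passes only in rows, so rows that repeat a pose let the fingers close. It gives the time, the measured TCP pose, the force and the opening at its end, in the units of the state.
- manip.state(): the state, without advancing time (a new reading comes with each control period).
- manip.get_image(name): name is "scene" or "side" or "wrist"; returns a dict with "img" (480x640x3 uint8, blue, green, red), "fx", "fy", "cx", "cy" (pixels), "dist" ([k1, k2, p1, p2, k3] as OpenCV has them; the pictures are not rectified), "rvec" (rotation vector, rad) and "tvec" (3), from world to camera coordinates, as OpenCV has them; the wrist camera has in their place "hand_eye" (4x4, takes a point from camera to tool coordinates, whose origin is the TCP and whose axes are the tool frame's). Camera axes: x right, y down, z forward; pixel columns grow to the right and rows downward; lengths in m; the calibration is good to about 2 mm. A picture is of the moment at which its call begins: read the wrist's pose just before it. There is no depth.
- manip.hand_in(): hands the job in, once; it reports no verdict.
Trained networks look in the newest picture that a camera, given by its name, has taken for a name from the list of things; names that differ only in an ending like _2 or _b are one class to them, and where a whole thing is asked for, a point or a joint stands for the part that bears it (a point fixed in the world has none). Each returns a list of dicts, best first, with "confidence" (0 to 1); they miss things now and then, are a little off and sometimes report something else, mostly with a low value. They report only what shows in the picture. A call takes as long as a camera call.
- manip.outline_of(name, camera): "mask" (480x640 bool, what is visible of it) and "bbox" ([left, top, right, bottom] in pixels, round what is visible of it).
The state is a dict: "time_s": time; "joints": joint angles; "joint_velocities": joint speeds; "tau": joint torques, N m; "position": TCP position; "tool_rot": TCP orientation; "force": force on the tool from outside, world axes, zero at the start; "ft_torque": the same for the moment, N m; "gripper_width": opening from 0.0 (shut) to 1.0 (fully open).
Only numpy, scipy, OpenCV 4.12 (cv2) and the standard library are available. Lean on these libraries where they do the work, as an engineer would, in place of code of your own. Each camera call takes 0.05 s, during which the arm holds its last target.

## Working session

There is one attempt and no reset: what is moved stays moved. The work goes in short steps, Python scripts to look and compute and a shell command to move; the robot and the scene stay as the last step left them, time stands still between calls to the robot, and variables do not carry over. Pictures are saved under pics/ and viewed, and the job is handed in when it is done.

```bash
mkdir -p pics; ls; python3 - <<'E'
from rig import manip
import cv2
s=manip.state(); print(s)
for n in ("scene","side","wrist"):
    d=manip.get_image(n); cv2.imwrite(f"pics/{n}0.png",d["img"])
    print(n,{k:v for k,v in d.items() if k!="img"})
E
```

```text
pics
{'time_s': 0.0, 'joints': array([ 1.19869671e+00,  5.28245055e-02,  1.40176513e+00,  2.97374568e-06,
        1.68855666e+00, -7.03165773e-02]), 'joint_velocities': array([-0.001299  , -0.00053883, -0.0004682 , -0.00046103,  0.00049879,
        0.00095984]), 'tau': array([-7.78811300e-04, -3.81670403e+01, -3.60186017e+01, -1.37405436e-04,
        6.26714376e-03, -2.02269126e-05]), 'position': array([0.15592237, 0.50100862, 0.23845842]), 'tool_rot': array([ 0.23567439,  1.55813169, -0.2380619 ]), 'force': array([-0.0793505 ,  0.06034198,  0.35580624]), 'ft_torque': array([-0.02512687,  0.02042021,  0.01370338]), 'gripper_width': 0.9969759801901744}
scene {'fx': 484.5495753195991, 'fy': 484.5495753195991, 'cx': 330.8498623671992, 'cy': 240.26809253951367, 'dist': array([-0.00659441,  0.        ,  0.        ,  0.        ,  0.        ]), 'rvec': array([ 2.16516954,  1.11979557, -0.43138782]), 'tvec': array([-0.3273668 , -0.26053092,  1.840069  ])}
side {'fx': 460.47266670176134, 'fy': 460.47266670176134, 'cx': 321.04119747909175, 'cy': 239.24835850633656, 'dist': array([-0.05803069,  0.        ,  0.        ,  0.        ,  0.        ]), 'rvec': array([ 2.10486108, -0.85880955,  0.43844717]), 'tvec': array([-0.38911432,  0.36135818,  1.21034024])}
wrist {'fx': 332.74687381702216, 'fy': 332.74687381702216, 'cx': 321.4876228876297, 'cy': 240.2477016453783, 'dist': array([0.01194845, 0.        , 0.        , 0.        , 0.        ]), 'hand_eye': array([[-3.08997425e-04, -2.70206506e-01,  9.62802341e-01,
        -1.35187652e-01],
       [ 9.99999518e-01,  8.13328486e-04,  5.49192604e-04,
         6.68926526e-04],
       [-9.31469985e-04,  9.62802047e-01,  2.70206125e-01,
        -6.81668592e-02],
       [ 0.00000000e+00,  0.00000000e+00,  0.00000000e+00,
         1.00000000e+00]])}
```

View pics/scene0.png

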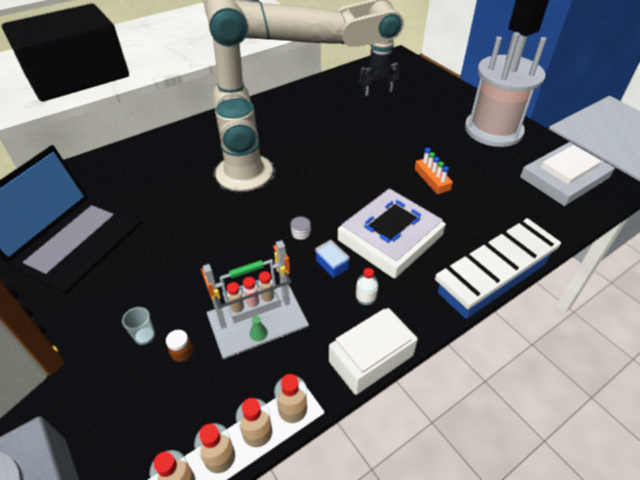

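View pics/side0.png

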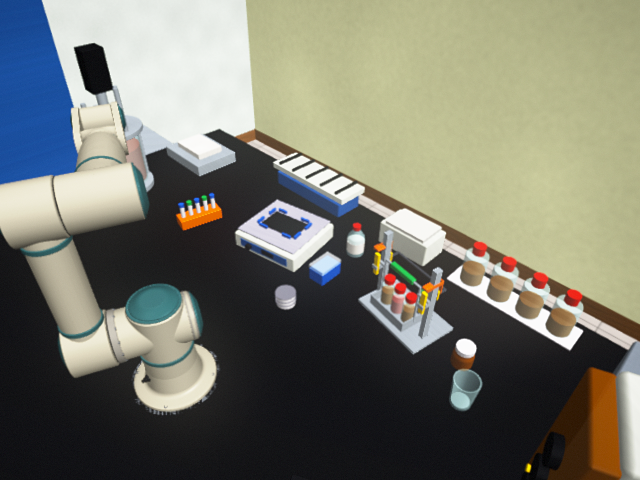

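View pics/wrist0.png

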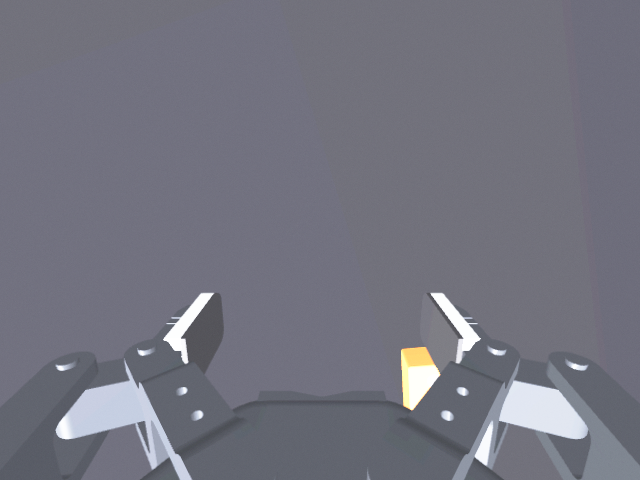

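Scene and side show the rack with carrier (scene ~250,290; side ~400,290), the shaker (scene 390,230; side 285,235), and the tip box and dishes between them. Next I triangulate.

```bash
cat > h.py <<'E'
import numpy as np, cv2
from rig import manip
from scipy.spatial.transform import Rotation as R
def cam(d,state=None):
    K=np.array([[d["fx"],0,d["cx"]],[0,d["fy"],d["cy"]],[0,0,1.]])
    if "rvec" in d:
        Rm=cv2.Rodrigues(np.array(d["rvec"]))[0]; t=np.array(d["tvec"])
    else:
        T=np.eye(4); T[:3,:3]=R.from_rotvec(state["tool_rot"]).as_matrix(); T[:3,3]=state["position"]
        W=T@np.array(d["hand_eye"]); Rm=W[:3,:3].T; t=-Rm@W[:3,3]
    return dict(K=K,D=np.array(d["dist"]),R=Rm,t=t)
def proj(c,P):
    P=np.atleast_2d(np.array(P,float))
    return cv2.projectPoints(P,cv2.Rodrigues(c["R"])[0],c["t"],c["K"],c["D"])[0].reshape(-1,2)
def tri(cs,ps):
    A=[];b=[]
    for c,p in zip(cs,ps):
        o,r=ray(c,p); M=np.eye(3)-np.outer(r,r); A.append(M); b.append(M@o)
    A=np.vstack(A); b=np.hstack(b)
    x=np.linalg.lstsq(A,b,rcond=None)[0]
    return x,[np.linalg.norm(proj(c,x)[0]-p) for c,p in zip(cs,ps)]
def ray(c,p):
    u=cv2.undistortPoints(np.array([[p]],float),c["K"],c["D"]).ravel()
    r=c["R"].T@np.array([u[0],u[1],1]); return -c["R"].T@c["t"], r/np.linalg.norm(r)
def onz(c,p,z):
    o,r=ray(c,p); return o+r*(z-o[2])/r[2]
E
python3 - <<'E'
from h import *
ds={n:manip.get_image(n) for n in("scene","side")}
C={n:cam(d) for n,d in ds.items()}
import pickle; pickle.dump(ds,open("ds0.pkl","wb"))
for nm in ["carrier_grip","rack","shaker","bay","flask","tip_box","dish_stack","tube_rack","media_bottle","beaker","jar"]:
    ps=[]
    for n in C:
        o=manip.outline_of(nm,n)
        if o:
            m=o[0]["mask"]; ys,xs=np.nonzero(m); ps.append((xs.mean(),ys.mean()))
            print(nm,n,round(o[0]["confidence"],2),o[0]["bbox"],np.round(ps[-1],1), m.sum())
        else: print(nm,n,"none")
    if len(ps)==2: print("   ",*[np.round(v,3) for v in tri(list(C.values()),ps)])
for n in C:
    d=ds[n]["img"]
    for k,(x,y,w) in {"scene":{"rack":(190,225,140),"shk":(320,175,140)},"side":{"rack":(345,215,140),"shk":(220,180,140)}}[n].items():
        cv2.imwrite(f"pics/{n}_{k}.png",cv2.resize(d[y:y+int(w*.75)+20,x:x+w],None,fx=4.5,fy=4.5,interpolation=cv2.INTER_CUBIC))
E
```

```text
carrier_grip scene 0.69 [213.0, 259.6, 280.8, 320.4] [250.3 292.1] 2151
carrier_grip side 0.96 [371.4, 258.5, 434.0, 332.5] [396.8 298.5] 2106
    [ 0.576 -0.282  0.089] [0.626 0.602]
rack scene 0.76 [204.2, 242.6, 310.7, 356.6] [254.8 313.1] 3864
rack side 0.84 [360.4, 228.9, 453.8, 350.7] [409.8 302.2] 3259
    [ 0.622 -0.299  0.055] [0.172 0.16 ]
shaker scene 0.56 [340.2, 193.1, 442.6, 278.3] [390.5 232.3] 5468
shaker side 0.79 [238.2, 199.9, 333.8, 272.6] [284.6 234.5] 4298
    [0.587 0.223 0.035] [0.266 0.243]
bay scene 0.83 [344.1, 191.5, 440.4, 262.1] [391.6 224.2] 3745
bay side 0.81 [237.6, 197.6, 332.2, 256.3] [284.5 226.4] 2721
    [0.587 0.222 0.072] [0.044 0.04 ]
flask scene 0.56 [250.1, 317.5, 267.7, 342.6] [257.  329.7] 315
flask side none
tip_box scene 0.67 [316.8, 241.8, 349.1, 274.4] [331.8 258.4] 812
tip_box side 0.95 [309.6, 253.5, 342.2, 282.6] [325.  268.3] 722
    [0.567 0.001 0.031] [0.297 0.281]
dish_stack scene 0.65 [292.1, 216.4, 306.3, 237.7] [299.8 227.9] 375
dish_stack side 0.6 [274.4, 284.1, 297.8, 310.1] [285.3 296.8] 423
    [ 0.391 -0.003  0.024] [0.13 0.14]
tube_rack scene 0.85 [411.7, 148.3, 454.1, 192.7] [433.1 172.6] 900
tube_rack side none
media_bottle scene 0.82 [354.2, 269.3, 377.1, 305.3] [366.  287.9] 592
media_bottle side 0.77 [345.6, 219.7, 363.0, 257.7] [355.9 241.7] 489
    [0.727 0.009 0.049] [0.13  0.109]
beaker scene 0.57 [121.6, 312.5, 154.1, 341.7] [139.4 325.7] 880
beaker side 0.65 [446.9, 366.7, 481.5, 409.5] [463.9 387.9] 1050
    [ 0.479 -0.573  0.055] [0.452 0.484]
jar scene 0.57 [167.9, 329.7, 194.0, 362.9] [179.  346.3] 591
jar side 0.69 [450.3, 338.8, 475.4, 372.7] [462.9 354.4] 635
    [ 0.585 -0.51   0.034] [0.545 0.529]
```

View pics/scene_rack.png

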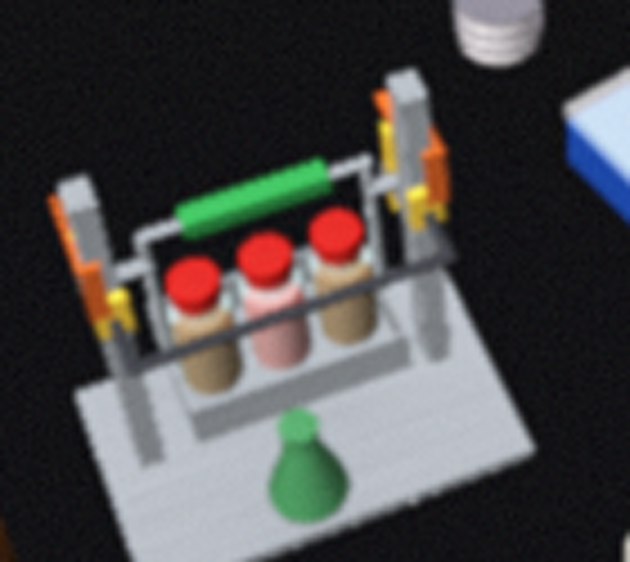

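View pics/side_rack.png

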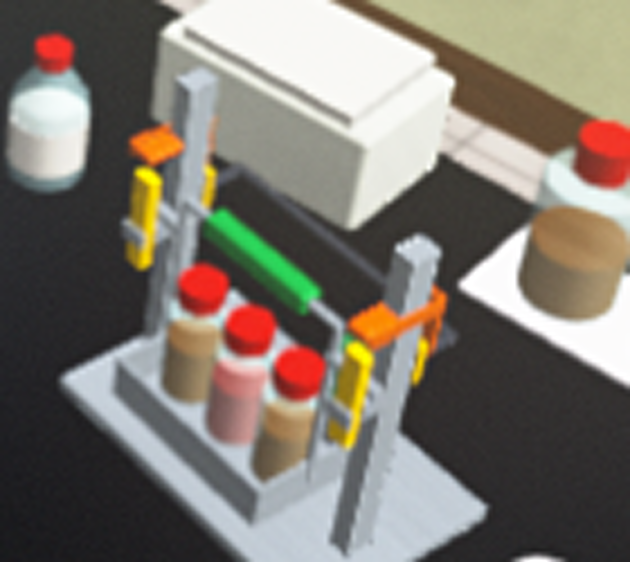

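View pics/scene_shk.png

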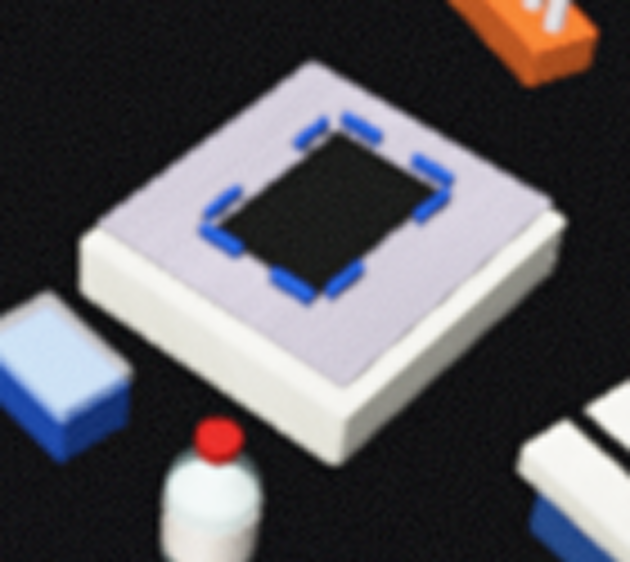

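View pics/side_shk.png

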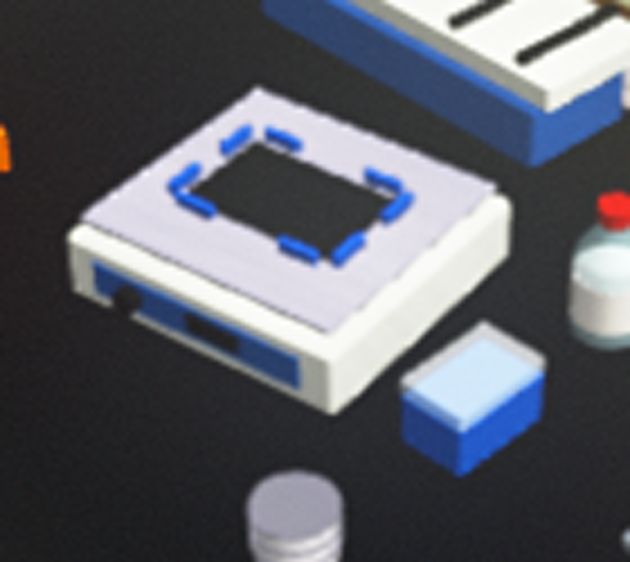

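```bash
cat > a1.py <<'E'
from h import *
import pickle
ds=pickle.load(open("ds0.pkl","rb")); C={n:cam(d) for n,d in ds.items()}
pc={"scene":[(312,62),(97,225),(345,388),(553,207)],"side":[(258,88),(80,220),(332,332),(497,187)]}
off={"scene":(320,175),"side":(220,180)}
for n in pc:
    P=[onz(C[n],np.array(p)/4.5+off[n],0.08) for p in pc[n]]
    print(n,np.round(P,4).tolist(),"c",np.mean(P,0).round(4),[round(np.linalg.norm(P[i]-P[i-1]),4) for i in range(4)])
# mat
mc={"scene":[(338,130),(213,218),(318,298),(440,190)],"side":[(258,140),(185,192),(333,262),(400,195)]}
for n in mc:
    P=[onz(C[n],np.array(p)/4.5+off[n],0.084) for p in mc[n]]
    print(n,np.round(P,4).tolist(),"c",np.mean(P,0).round(4),[round(np.linalg.norm(P[i]-P[i-1]),4) for i in range(4)])
E={}
for n,d in ds.items():
    hsv=cv2.cvtColor(d["img"],cv2.COLOR_BGR2HSV); m=cv2.inRange(hsv,(50,130,60),(75,255,255))
    k,l,st,ce=cv2.connectedComponentsWithStats(m)
    for i in range(1,k):
        if st[i,4]>40: print(n,st[i],ce[i])
    reg={"scene":(190,225,260,320),"side":(345,215,470,300)}[n]
    i=max([i for i in range(1,k) if reg[0]<ce[i][0]<reg[2] and reg[1]<ce[i][1]<reg[3] and (n=="side" or ce[i][1]<300)],key=lambda i:st[i,4])
    r=cv2.minAreaRect(np.argwhere(l==i)[:,::-1].astype(np.float32)); b=cv2.boxPoints(r); print(n,r)
    E[n]=ce[i]
    c0,(w,h),_=r
    bb=sorted([ (b[j]+b[(j+1)%4])/2 for j in range(4) if np.linalg.norm(b[j]-b[(j+1)%4])<min(w,h)+.1],key=lambda p:p[0])
    E[n+"e"]=bb
print(tri(list(C.values()),[E["scene"],E["side"]]))
a=tri(list(C.values()),[E["scenee"][0],E["sidee"][1]]); b=tri(list(C.values()),[E["scenee"][1],E["sidee"][0]])
print(a,b,(a[0]+b[0])/2,np.linalg.norm(a[0]-b[0])); v=b[0]-a[0]; print("yaw of y axis",np.degrees(np.arctan2(v[1],v[0])))
E
python3 a1.py
```

```text
scene [[0.4573, 0.3211, 0.08], [0.504, 0.0839, 0.08], [0.7195, 0.1281, 0.08], [0.676, 0.3606, 0.08]] c [0.5892 0.2234 0.08  ] [np.float64(0.2222), np.float64(0.2418), np.float64(0.22), np.float64(0.2365)]
side [[0.6732, 0.3611, 0.08], [0.454, 0.3149, 0.08], [0.5039, 0.0818, 0.08], [0.7172, 0.1238, 0.08]] c [0.5871 0.2204 0.08  ] [np.float64(0.2413), np.float64(0.224), np.float64(0.2384), np.float64(0.2173)]
scene [[0.5297, 0.2844, 0.084], [0.5485, 0.1525, 0.084], [0.65, 0.1633, 0.084], [0.6196, 0.303, 0.084]] c [0.5869 0.2258 0.084 ] [np.float64(0.0918), np.float64(0.1333), np.float64(0.1021), np.float64(0.143)]
side [[0.6196, 0.2982, 0.084], [0.5321, 0.2833, 0.084], [0.556, 0.138, 0.084], [0.6507, 0.1648, 0.084]] c [0.5896 0.2211 0.084 ] [np.float64(0.137), np.float64(0.0888), np.float64(0.1472), np.float64(0.0984)]
scene [229 260  35  18 300] [245.82333333 268.51      ]
scene ((245.84999084472656, 268.5500183105469), (8.5381498336792, 35.417510986328125), 71.56504821777344)
side [391 261  26  24 185] [403.05945946 271.82702703]
side ((403.11175537109375, 271.95294189453125), (30.04486846923828, 6.724843502044678), 40.60129165649414)
(array([ 0.57852375, -0.28454724,  0.19382412]), [np.float64(0.03528228238819942), np.float64(0.03362887243538823)])
(array([ 0.56984852, -0.3292803 ,  0.1930617 ]), [np.float64(0.11481054207798837), np.float64(0.11073896086914092)]) (array([ 0.58727646, -0.2386095 ,  0.19423513]), [np.float64(0.2635734354678784), np.float64(0.24820512261589986)]) [ 0.57856249 -0.2839449   0.19364841] 0.09233798869978217
yaw of y axis 79.11980878287528
```

```bash
cat >> h.py <<'E'
def go(target,yaw_deg=None,st=None):
    """print shift in tool axes from the current pose; yaw_deg = world heading wanted for tool y axis (mod 180)"""
    s=st or manip.state(); M=R.from_rotvec(s["tool_rot"]).as_matrix()
    print("t",round(s["time_s"],3),"pos",s["position"].round(4),"y-heading",round(np.degrees(np.arctan2(M[1,1],M[0,1])),2),"toolx",M[:,0].round(4),"F",s["force"].round(2),"w",round(s["gripper_width"],3),"j",s["joints"].round(2))
    if target is not None: print("shift",(M.T@(np.array(target)-s["position"])).round(4))
    if yaw_deg is not None:
        h=np.degrees(np.arctan2(M[1,1],M[0,1])); dd=(yaw_deg-h+90)%180-90; print("roll",round(-dd,2),"(tool x down => roll=-heading change)")
E
python3 -c "
from h import *
print(R.from_rotvec(manip.state()['tool_rot']).as_matrix().round(3))
go([0.53,0.16,0.40],-10.9+0)
go([0.54,-0.26,0.40],11.2)
"
```

```text
[[ 0.     0.297  0.955]
 [ 0.     0.955 -0.297]
 [-1.     0.     0.   ]]
t 1.35 pos [0.156  0.5013 0.2393] y-heading 72.71 toolx [ 0.e+00  1.e-04 -1.e+00] F [-0.23  0.05  0.3 ] w 1.002 j [ 1.2   0.05  1.4  -0.    1.69 -0.07]
shift [-0.1607 -0.2147  0.4585]
roll 83.61 (tool x down => roll=-heading change)
t 1.35 pos [0.156  0.5013 0.2393] y-heading 72.71 toolx [ 0.e+00  1.e-04 -1.e+00] F [-0.23  0.05  0.3 ] w 1.002 j [ 1.2   0.05  1.4  -0.    1.69 -0.07]
shift [-0.1607 -0.6127  0.5929]
roll 61.51 (tool x down => roll=-heading change)
```

```bash
python3 -c "
from h import *
go([0.57,0.28,0.40],11.2)
"
```

```text
t 1.35 pos [0.156  0.5013 0.2393] y-heading 72.71 toolx [ 0.e+00  1.e-04 -1.e+00] F [-0.23  0.05  0.3 ] w 1.002 j [ 1.2   0.05  1.4  -0.    1.69 -0.07]
shift [-0.1607 -0.0882  0.461 ]
roll 61.51 (tool x down => roll=-heading change)
```

```bash
python3 -m jog '[[0.05,-0.06,0,0.02,8],[0.05,-0.10,-0.02,0.06,18],[0.05,-0.13,-0.04,0.11,28],[0.05,-0.15,-0.05,0.16,38],[0.05,-0.16,-0.06,0.21,48]]' && python3 -c "
from h import *
go([0.57,0.28,0.40],11.2)
"
```

```text
time_s: 1.98
position: [0.34, 0.3806, 0.401]
tool_rot: [0.892, 1.38, -0.888]
force: [-0.2, 1.3, -0.3]
gripper_width: 0.586
t 1.975 pos [0.34   0.3806 0.401 ] y-heading 24.39 toolx [ 0.0019  0.0019 -1.    ] F [-0.22  1.25 -0.34] w 0.586 j [0.77 0.04 1.09 0.   2.01 0.34]
shift [0.0013 0.1679 0.1866]
roll 13.19 (tool x down => roll=-heading change)
```

```bash
python3 -m jog '[[0.05,0,0.04,0.045,7],[0.05,0,0.08,0.09,13],[0.05,0,0.125,0.138,13],[0.05,0,0.168,0.186,13],[0.05,0,0.168,0.186,13]]' && python3 - <<'E'
from h import *
import pickle
go(None)
s=manip.state(); d=manip.get_image("wrist"); pickle.dump((s,d),open("w1.pkl","wb"))
cv2.imwrite("pics/w1.png",d["img"])
go([0.63,-0.23,0.42],-10.9)
E
```

```text
time_s: 2.6
position: [0.5724, 0.2805, 0.3953]
tool_rot: [1.057, 1.299, -1.065]
force: [0.1, 0.0, -0.2]
gripper_width: 0.585
t 2.6 pos [0.5724 0.2805 0.3953] y-heading 11.44 toolx [-0.0049 -0.0025 -1.    ] F [ 0.12  0.04 -0.21] w 0.585 j [ 0.4   0.44  0.64 -0.    2.07  0.2 ]
t 2.65 pos [0.5711 0.2814 0.3968] y-heading 11.53 toolx [-0.0033 -0.0014 -1.    ] F [-0.71 -0.2  -0.49] w 0.588 j [0.4  0.44 0.64 0.   2.07 0.2 ]
shift [-0.0227 -0.0446  0.5129]
roll 22.43 (tool x down => roll=-heading change)
```

View pics/w1.png

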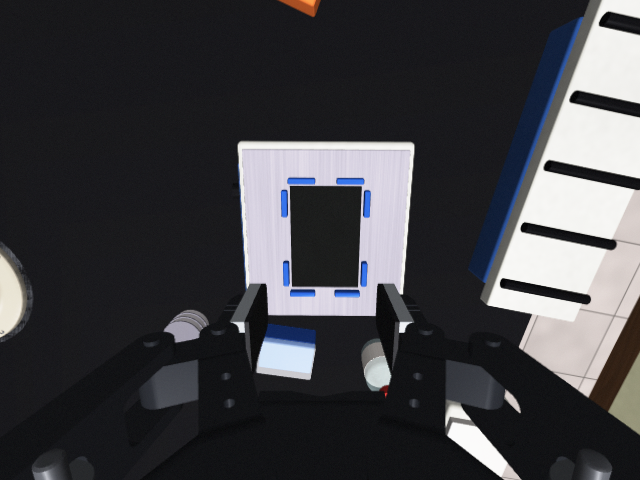

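Wrist picture: the bay seen straight on, mat spans about (290..361, 185..288), and the eight blue fence pieces are visible around it. I'll fit the bay pose from those.

```bash
python3 - <<'E'
from h import *
import pickle
s,d=pickle.load(open("w1.pkl","rb")); c=cam(d,s)
hsv=cv2.cvtColor(d["img"],cv2.COLOR_BGR2HSV); m=cv2.inRange(hsv,(105,150,80),(125,255,255))
k,l,st,ce=cv2.connectedComponentsWithStats(m)
P=[]
for i in range(1,k):
    if 15<st[i,4]<600 and 270<ce[i][0]<380 and 165<ce[i][1]<305:
        P.append(onz(c,ce[i],0.091)); print(st[i],ce[i].round(1),P[-1].round(4))
P=np.array(P)[:,:2]; 
r=cv2.minAreaRect(P.astype(np.float32)); print("fence rect",r, P.mean(0))
print("c px",proj(c,[0.588,0.222,0.082]))
E
```

```text
[288 178  27   6 159] [301.1 180.5] [0.5401 0.3006 0.091 ]
[337 178  27   6 160] [350.  180.5] [0.6027 0.3134 0.091 ]
[281 190   7  27 160] [283.8 202.9] [0.523  0.2671 0.091 ]
[364 191   7  26 149] [366.7 203.8] [0.6312 0.288  0.091 ]
[283 261   6  25 140] [285.7 272.7] [0.5423 0.1698 0.091 ]
[361 262   6  24 129] [363.6 273.9] [0.6505 0.1902 0.091 ]
[290 290  25   6 148] [302.2 292.5] [0.5707 0.1446 0.091 ]
[335 290  25   6 147] [346.8 292.5] [0.6334 0.1575 0.091 ]
fence rect ((0.5867337584495544, 0.22897860407829285), (0.11017251759767532, 0.15933190286159515), 11.242021560668945) [0.58673263 0.22889459]
c px [[324.80970441 242.35250397]]
```

```bash
python3 -m jog '[[0.05,-0.01,-0.005,0.055,5],[0.05,-0.02,-0.01,0.11,10],[0.05,-0.022,-0.015,0.17,15],[0.05,-0.022,-0.02,0.23,20],[0.05,-0.022,-0.025,0.29,22.4]]' && python3 -c "
from h import *
go([0.60,-0.23,0.42],-10.9)
"
```

```text
time_s: 3.28
position: [0.6025, -0.0065, 0.4229]
tool_rot: [1.347, 1.114, -1.343]
force: [-0.1, -0.1, 0.1]
gripper_width: 0.588
t 3.275 pos [ 0.6025 -0.0065  0.4229] y-heading -10.68 toolx [ 2.4e-03  2.0e-04 -1.0e+00] F [-0.14 -0.12  0.11] w 0.588 j [-0.07  0.34  0.71  0.    2.09  0.11]
shift [0.0028 0.039  0.22  ]
roll 0.22 (tool x down => roll=-heading change)
```

```bash
python3 -m jog '[[0.05,0,0.01,0.055,0],[0.05,0,0.02,0.11,0],[0.05,0.0,0.03,0.17,0],[0.05,0,0.03,0.23,0.2],[0.05,0,0.03,0.24,0.2]]' && python3 -m jog '[[0.05,0,0,0,0],[0.05,0,0,0,0]]' && python3 - <<'E'
from h import *
import pickle
go(None)
s=manip.state(); d=manip.get_image("wrist"); pickle.dump((s,d),open("w2.pkl","wb"))
cv2.imwrite("pics/w2.png",d["img"])
go([0.58,-0.284,0.3],-10.9)
c=cam(d,s)
print("proj of scene/side grip estimate",proj(c,[0.5786,-0.284,0.19]))
hsv=cv2.cvtColor(d["img"],cv2.COLOR_BGR2HSV); m=cv2.inRange(hsv,(50,130,60),(75,255,255))
k,l,st,ce=cv2.connectedComponentsWithStats(m)
for i in range(1,k):
    if st[i,4]>60:
        r=cv2.minAreaRect(np.argwhere(l==i)[:,::-1].astype(np.float32)); print(st[i],ce[i],r,onz(c,ce[i],0.198))
E
```

```text
time_s: 3.9
position: [0.5872, -0.2496, 0.4218]
tool_rot: [1.35, 1.111, -1.35]
force: [0.6, 0.7, -1.2]
gripper_width: 0.588
time_s: 4.15
position: [0.5887, -0.2455, 0.4222]
tool_rot: [1.347, 1.114, -1.345]
force: [-0.5, -0.8, 0.1]
gripper_width: 0.588
t 4.15 pos [ 0.5887 -0.2455  0.4222] y-heading -10.74 toolx [ 1.3e-03 -1.0e-04 -1.0e+00] F [-0.48 -0.79  0.15] w 0.588 j [-0.45  0.47  0.54  0.    2.13 -0.27]
t 4.2 pos [ 0.5888 -0.2455  0.4221] y-heading -10.74 toolx [ 1.1e-03 -1.0e-04 -1.0e+00] F [ 0.3   0.21 -0.91] w 0.584 j [-0.45  0.47  0.54  0.    2.13 -0.27]
shift [ 0.1221 -0.0016  0.0394]
roll 0.16 (tool x down => roll=-heading change)
proj of scene/side grip estimate [[318.42508102 245.10807961]]
[ 311  204   14   77 1018] [317.76129666 241.24852652] ((317.5, 242.0), (76.0, 13.0), 90.0) [ 0.57922476 -0.27710565  0.198     ]
```

View pics/w2.png

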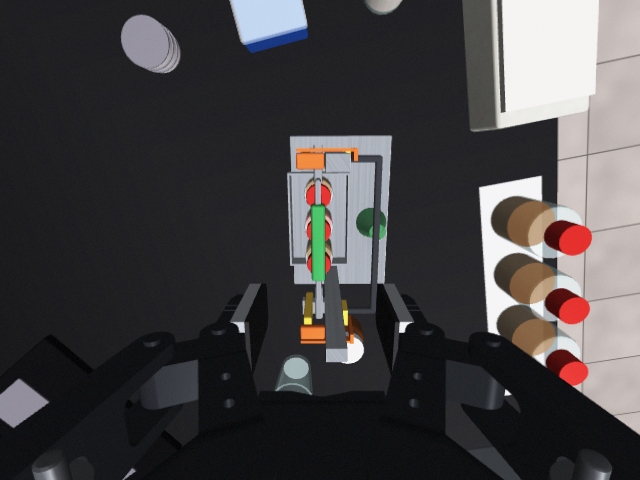

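Wrist picture: the green bar lies exactly vertical at (318,242), so it is aligned with the jaws. The wrist's y estimate differs by about 7 mm from scene/side, so I'll look again from lower down.

```bash
python3 -m jog '[[0.05,0.04,-0.001,0.012,0.2],[0.05,0.08,-0.002,0.025,0.2],[0.05,0.12,-0.002,0.036,0.2],[0.05,0.12,-0.002,0.036,0.2],[0.05,0.12,-0.002,0.036,0.2]]' && python3 - <<'E'
from h import *
import pickle
s=manip.state(); d=manip.get_image("wrist"); pickle.dump((s,d),open("w3.pkl","wb"))
cv2.imwrite("pics/w3.png",d["img"])
go([0.58,-0.282,0.179],-10.9)
def g(s,d):
    c=cam(d,s)
    hsv=cv2.cvtColor(d["img"],cv2.COLOR_BGR2HSV); m=cv2.inRange(hsv,(50,130,60),(75,255,255))
    k,l,st,ce=cv2.connectedComponentsWithStats(m)
    i=max(range(1,k),key=lambda i:st[i,4])
    r=cv2.minAreaRect(np.argwhere(l==i)[:,::-1].astype(np.float32)); print(st[i],ce[i],r,onz(c,ce[i],0.198))
    return c,ce[i]
a=g(*pickle.load(open("w2.pkl","rb"))); b=g(s,d)
print(tri([a[0],b[0]],[a[1],b[1]]))
E
```

```text
time_s: 4.82
position: [0.5803, -0.2816, 0.3039]
tool_rot: [1.35, 1.109, -1.348]
force: [0.2, -0.1, 0.5]
gripper_width: 0.582
t 4.875 pos [ 0.5805 -0.2818  0.3045] y-heading -11.02 toolx [ 0.0041 -0.002  -1.    ] F [0.59 0.57 1.25] w 0.585 j [-0.51  0.4   0.87  0.    1.87 -0.32]
shift [ 1.255e-01 -1.000e-03  1.000e-04]
roll -0.12 (tool x down => roll=-heading change)
[ 311  204   14   77 1018] [317.76129666 241.24852652] ((317.5, 242.0), (76.0, 13.0), 90.0) [ 0.57922476 -0.27710565  0.198     ]
[ 307  180   22  116 2335] [318.01627409 236.73747323] ((317.5, 237.5), (115.0, 21.0), 90.0) [ 0.57933013 -0.27718619  0.198     ]
(array([ 0.5790703 , -0.27806087,  0.19461479]), [np.float64(0.054620859439397394), np.float64(0.08135771218458404)])
```

View pics/w3.png

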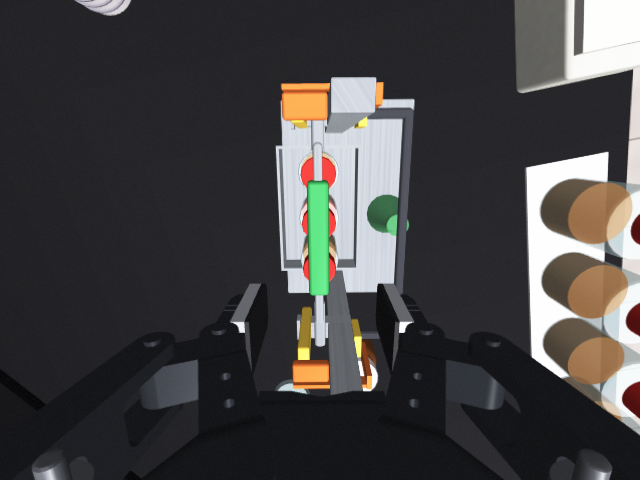

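```bash
python3 -m jog '[[0.05,0.04,-0.001,0,0],[0.05,0.08,-0.001,0,0],[0.05,0.11,-0.001,0,0],[0.05,0.125,-0.001,0,0],[0.05,0.125,-0.001,0,0]]' && python3 - <<'E'
from h import *
go([0.5795,-0.281,0.179],-10.9)
d=manip.get_image("wrist");cv2.imwrite("pics/w4.png",d["img"])
E
```

```text
time_s: 5.5
position: [0.579, -0.2822, 0.1769]
tool_rot: [1.35, 1.111, -1.35]
force: [0.2, -0.4, 0.7]
gripper_width: 0.586
t 5.5 pos [ 0.579  -0.2822  0.1769] y-heading -11.07 toolx [ 5.e-04 -1.e-04 -1.e+00] F [ 0.23 -0.41  0.7 ] w 0.586 j [-0.51  0.41  1.1   0.    1.62 -0.32]
shift [-0.0021  0.0002 -0.0013]
roll -0.17 (tool x down => roll=-heading change)
```

View pics/w4.png

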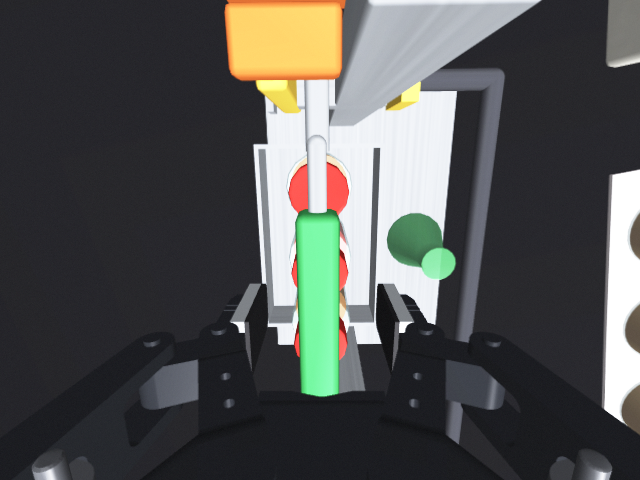

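The bar (319, 210–395) sits centred between the pads at columns 256 and 385. Closing.

```bash
python3 -m jog '[[0.025,0,0,0,0],[0.02,0,0,0,0],[0.012,0,0,0,0],[0.005,0,0,0,0],[0.005,0,0,0,0]]' 60 && python3 - <<'E'
from h import *
go(None)
E
python3 -m jog '[[0.005,-0.002,0,0,0],[0.005,-0.004,0,0,0],[0.005,-0.005,0,0,0],[0.005,-0.006,0,0,0]]'; python3 -c "
from h import *
go(None)"
```

```text
time_s: 6.18
position: [0.5789, -0.2826, 0.1776]
tool_rot: [1.351, 1.109, -1.349]
force: [-1.8, 0.8, 6.2]
gripper_width: 0.174
t 6.175 pos [ 0.5789 -0.2826  0.1776] y-heading -11.1 toolx [ 1.7e-03 -9.0e-04 -1.0e+00] F [-1.79  0.79  6.22] w 0.174 j [-0.51  0.41  1.11  0.    1.62 -0.32]
time_s: 6.68
position: [0.5783, -0.2822, 0.1812]
tool_rot: [1.35, 1.113, -1.351]
force: [-0.7, -0.8, -8.0]
gripper_width: 0.172
t 6.675 pos [ 0.5783 -0.2822  0.1812] y-heading -11.09 toolx [-0.0017  0.0011 -1.    ] F [-0.69 -0.84 -7.98] w 0.172 j [-0.51  0.41  1.1   0.    1.63 -0.32]
```

```bash
python3 -m jog '[[0.005,0,0,0,0],[0.005,0,0,0,0],[0.005,0,0,0,0]]'; python3 - <<'E'
from h import *
import pickle
go(None)
ds=pickle.load(open("ds0.pkl","rb")); C={n:cam(d) for n,d in ds.items()}
g=np.array([0.5786,-0.2843]); a=np.radians(-11); ex=np.array([np.cos(a),np.sin(a)]); ey=np.array([-ex[1],ex[0]])
for (px,y) in (((377.2,252.8),95),((423.9,291.7),-95)):
    xy=g-0.013*ex+y/1000*ey
    for z in np.arange(.18,.235,.01): print(y,round(z,3),proj(C["side"],[*xy,z]).round(1),px)
E
```

```text
time_s: 7.05
position: [0.5786, -0.2824, 0.1822]
tool_rot: [1.35, 1.111, -1.35]
force: [-0.6, -0.4, -8.0]
gripper_width: 0.177
t 7.05 pos [ 0.5786 -0.2824  0.1822] y-heading -11.09 toolx [-0.e+00  1.e-04 -1.e+00] F [-0.58 -0.4  -7.99] w 0.177 j [-0.51  0.41  1.1   0.    1.63 -0.32]
95 0.18 [[376.9 258.4]] (377.2, 252.8)
95 0.19 [[377.2 255.7]] (377.2, 252.8)
95 0.2 [[377.6 253. ]] (377.2, 252.8)
95 0.21 [[377.9 250.3]] (377.2, 252.8)
95 0.22 [[378.2 247.6]] (377.2, 252.8)
95 0.23 [[378.5 244.8]] (377.2, 252.8)
-95 0.18 [[422.9 298. ]] (423.9, 291.7)
-95 0.19 [[423.5 295.3]] (423.9, 291.7)
-95 0.2 [[424.1 292.6]] (423.9, 291.7)
-95 0.21 [[424.7 289.8]] (423.9, 291.7)
-95 0.22 [[425.3 287. ]] (423.9, 291.7)
-95 0.23 [[425.9 284.2]] (423.9, 291.7)
```

Weight reads 8.0 N. The side view puts the lip tops at z≈0.20, so contact should come near TCP z≈0.222. Lifting most of that, then feeling.

```bash
python3 -m jog '[[0.005,-0.005,0,0,0],[0.005,-0.01,0,0,0],[0.005,-0.015,0,0,0],[0.005,-0.019,0,0,0],[0.005,-0.022,0,0,0]]'; python3 -m jog '[[0.005,0,0,0,0],[0.005,0,0,0,0]]';python3 -c "
from h import *
go(None)"
python3 -m jog '[[0.005,-0.001,0,0,0],[0.005,-0.003,0,0,0],[0.005,-0.005,0,0,0],[0.005,-0.006,0,0,0]]';python3 -c "
from h import *
go(None)"
```

```text
time_s: 7.68
position: [0.5787, -0.2824, 0.2047]
tool_rot: [1.35, 1.111, -1.35]
force: [-0.3, 1.3, -7.0]
gripper_width: 0.174
time_s: 7.92
position: [0.5786, -0.2823, 0.204]
tool_rot: [1.35, 1.112, -1.351]
force: [0.2, -0.2, -7.4]
gripper_width: 0.176
t 7.925 pos [ 0.5786 -0.2823  0.204 ] y-heading -11.09 toolx [-3.e-04  3.e-04 -1.e+00] F [ 0.2  -0.21 -7.37] w 0.176 j [-0.51  0.4   1.07  0.    1.67 -0.32]
time_s: 8.43
position: [0.5787, -0.2824, 0.2106]
tool_rot: [1.35, 1.111, -1.35]
force: [0.4, -0.1, -7.5]
gripper_width: 0.17
t 8.425 pos [ 0.5787 -0.2824  0.2106] y-heading -11.09 toolx [ 4.e-04 -2.e-04 -1.e+00] F [ 0.4  -0.1  -7.46] w 0.17 j [-0.51  0.4   1.05  0.    1.69 -0.32]
```

```bash
python3 -m jog '[[0.005,-0.001,0,0,0],[0.005,-0.002,0,0,0],[0.005,-0.003,0,0,0],[0.005,-0.003,0,0,0]]'; python3 -m jog '[[0.005,-0.001,0,0,0],[0.005,-0.002,0,0,0],[0.005,-0.002,0,0,0]]';python3 -c "
from h import *
go(None)"
```

```text
time_s: 8.93
position: [0.5787, -0.2824, 0.2134]
tool_rot: [1.35, 1.111, -1.35]
force: [0.3, 0.4, -7.9]
gripper_width: 0.176
time_s: 9.3
position: [0.5787, -0.2824, 0.2154]
tool_rot: [1.35, 1.111, -1.35]
force: [0.9, 0.5, -7.3]
gripper_width: 0.178
t 9.3 pos [ 0.5787 -0.2824  0.2154] y-heading -11.09 toolx [ 3.e-04 -1.e-04 -1.e+00] F [ 0.85  0.54 -7.26] w 0.178 j [-0.51  0.4   1.05  0.    1.7  -0.32]
```

```bash
python3 -m jog '[[0.005,-0.001,0,0,0],[0.005,-0.002,0,0,0],[0.005,-0.002,0,0,0]]';python3 -c "
from h import *
go(None)"
```

```text
time_s: 9.68
position: [0.5787, -0.2824, 0.2174]
tool_rot: [1.35, 1.111, -1.35]
force: [-0.1, 0.5, -7.8]
gripper_width: 0.178
t 9.675 pos [ 0.5787 -0.2824  0.2174] y-heading -11.09 toolx [ 3.e-04 -0.e+00 -1.e+00] F [-0.06  0.52 -7.79] w 0.178 j [-0.51  0.4   1.04  0.    1.7  -0.32]
```

```bash
python3 -m jog '[[0.005,-0.001,0,0,0],[0.005,-0.0015,0,0,0],[0.005,-0.0015,0,0,0]]';python3 -m jog '[[0.005,-0.001,0,0,0],[0.005,-0.0015,0,0,0],[0.005,-0.0015,0,0,0]]'
```

```text
time_s: 10.05
position: [0.5787, -0.2824, 0.2188]
tool_rot: [1.35, 1.111, -1.35]
force: [0.6, -1.0, -6.7]
gripper_width: 0.179
time_s: 10.42
position: [0.5787, -0.2824, 0.2204]
tool_rot: [1.35, 1.111, -1.35]
force: [0.0, -0.9, -8.2]
gripper_width: 0.177
```

```bash
python3 -m jog '[[0.005,-0.001,0,0,0],[0.005,-0.001,0,0,0]]'; python3 - <<'E'
from h import *
go(None)
d=manip.get_image("side"); cv2.imwrite("pics/s5.png",cv2.resize(d["img"][200:340,345:485],None,fx=4.2,fy=4.2,interpolation=cv2.INTER_CUBIC))
E
```

```text
time_s: 10.68
position: [0.5787, -0.2824, 0.2214]
tool_rot: [1.35, 1.111, -1.35]
force: [-0.5, -0.2, -8.6]
gripper_width: 0.173
t 10.675 pos [ 0.5787 -0.2824  0.2214] y-heading -11.09 toolx [ 2.e-04 -0.e+00 -1.e+00] F [-0.51 -0.23 -8.58] w 0.173 j [-0.51  0.4   1.04  0.    1.71 -0.32]
```

View pics/s5.png

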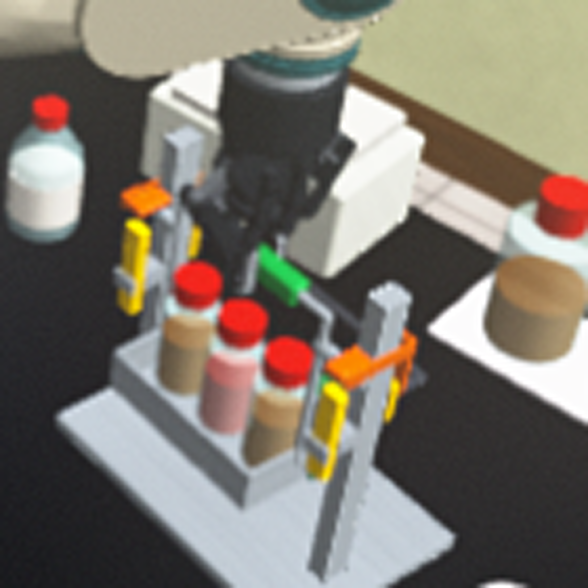

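The carrier is clearly raised; the peg isn't visible behind the lip. Continuing in 1 mm steps.

```bash
python3 -m jog '[[0.005,-0.001,0,0,0],[0.005,-0.001,0,0,0]]';  python3 -m jog '[[0.005,0,0,0,0]]' | grep -A0 force
```

```text
time_s: 10.98
position: [0.5786, -0.2823, 0.2221]
tool_rot: [1.35, 1.112, -1.35]
force: [0.1, -0.5, -8.3]
gripper_width: 0.177
force: [-0.3, -0.3, -7.2]
```

```bash
python3 -m jog '[[0.005,-0.001,0,0,0],[0.005,-0.001,0,0,0]]';  python3 -m jog '[[0.005,0,0,0,0]]' | grep -A0 force
```

```text
time_s: 11.35
position: [0.5786, -0.2823, 0.2228]
tool_rot: [1.35, 1.112, -1.351]
force: [0.5, 0.5, -10.8]
gripper_width: 0.177
force: [1.3, -0.7, -11.1]
```

Contact: force jumped from ≈7.5 to 11 N at TCP z 0.2228 (rise ≈45 mm, matching the expected lip height). I'll back off 1.5 mm and draw out forward.

```bash
python3 -m jog '[[0.005,0.0015,0,0,0],[0.005,0.0015,-0.002,0,0],[0.005,0.0015,-0.004,0,0],[0.005,0.0015,-0.006,0,0],[0.005,0.0015,-0.008,0,0]]'
```

```text
time_s: 12.1
position: [0.5706, -0.2809, 0.222]
tool_rot: [1.351, 1.111, -1.35]
force: [0.1, 0.9, -7.0]
gripper_width: 0.176
```

```bash
python3 -m jog '[[0.005,0,-0.003,0,0],[0.005,0,-0.006,0,0],[0.005,0,-0.009,0,0],[0.005,0,-0.012,0,0],[0.005,0,-0.012,0,0]]'
```

```text
time_s: 12.72
position: [0.5588, -0.2785, 0.2219]
tool_rot: [1.35, 1.111, -1.35]
force: [-0.5, 0.0, -7.3]
gripper_width: 0.177
```

```bash
python3 -m jog '[[0.005,0,-0.006,0,0],[0.005,0,-0.014,0,0],[0.005,0,-0.024,0,0],[0.005,0,-0.036,0,0],[0.005,0,-0.048,0,0]]' && python3 -m jog '[[0.005,-0.02,-0.015,0,0],[0.005,-0.05,-0.025,0,0],[0.005,-0.09,-0.025,0,0],[0.005,-0.13,-0.025,0,0],[0.005,-0.13,-0.025,0,0]]'; python3 -c "
from h import *
go([0.56,0.28,0.36],11.24)"
```

```text
time_s: 13.35
position: [0.511, -0.2691, 0.2219]
tool_rot: [1.35, 1.111, -1.35]
force: [-0.3, -0.5, -7.2]
gripper_width: 0.175
time_s: 13.98
position: [0.4876, -0.2648, 0.3558]
tool_rot: [1.351, 1.103, -1.346]
force: [0.3, -0.5, -8.6]
gripper_width: 0.173
t 13.975 pos [ 0.4876 -0.2648  0.3558] y-heading -11.1 toolx [ 0.0071 -0.0045 -1.    ] F [ 0.3  -0.55 -8.6 ] w 0.173 j [-0.56  0.14  1.08  0.    1.92 -0.37]
shift [-0.0061 -0.0338 -0.5486]
roll -22.34 (tool x down => roll=-heading change)
```

Carrier is off the hooks, F≈7.5 N. Now carry it to above the bay; the wrist and fixed-camera estimates agree on TCP target (0.5877, 0.2243), heading 11.2°.

```bash
python3 -m jog '[[0.005,0,0,-0.02,0],[0.005,0,0,-0.06,-4],[0.005,0,0,-0.11,-9],[0.005,0,0,-0.16,-14],[0.005,0,0,-0.21,-18]]' && python3 -c "
from h import *
go([0.5877,0.2243,0.35],11.2)"
```

```text
time_s: 14.6
position: [0.5273, -0.0561, 0.3491]
tool_rot: [1.117, 1.268, -1.12]
force: [1.1, 0.4, -8.0]
gripper_width: 0.173
t 14.6 pos [ 0.5273 -0.0561  0.3491] y-heading 7.07 toolx [-0.0035  0.001  -1.    ] F [ 1.1   0.44 -8.01] w 0.173 j [-0.18  0.07  1.16  0.    1.91 -0.3 ]
shift [-0.0009  0.0945 -0.2708]
roll -4.13 (tool x down => roll=-heading change)
```

```bash
python3 -m jog '[[0.005,0,0.015,-0.05,-2],[0.005,0,0.03,-0.1,-4],[0.005,0,0.05,-0.15,-4.1],[0.005,0,0.07,-0.2,-4.1],[0.005,0,0.085,-0.24,-4.1]]' && python3 -m jog '[[0.005,0,0.006,-0.018,0],[0.005,0,0.009,-0.03,0],[0.005,0,0.009,-0.03,0]]' && python3 -c "
from h import *
go([0.5877,0.2243,0.29],11.2)"
```

```text
time_s: 15.22
position: [0.5827, 0.1928, 0.3487]
tool_rot: [1.063, 1.297, -1.069]
force: [1.5, -1.2, -7.6]
gripper_width: 0.174
time_s: 15.6
position: [0.5861, 0.2213, 0.351]
tool_rot: [1.065, 1.295, -1.067]
force: [-0.7, -1.1, -7.0]
gripper_width: 0.175
t 15.6 pos [0.5861 0.2213 0.351 ] y-heading 11.03 toolx [-1.2e-03 -6.0e-04 -1.0e+00] F [-0.73 -1.1  -7.01] w 0.175 j [ 0.3   0.36  0.82 -0.    1.96  0.11]
shift [ 0.061   0.0022 -0.0026]
roll -0.17 (tool x down => roll=-heading change)
```

```bash
python3 -m jog '[[0.005,0.025,0.001,-0.001,-0.2],[0.005,0.05,0.002,-0.003,-0.2],[0.005,0.075,0.002,-0.003,-0.2],[0.005,0.1,0.002,-0.003,-0.2],[0.005,0.1,0.002,-0.003,-0.2]]' && python3 -m jog '[[0.005,0,0,0,0],[0.005,0,0,0,0]]' && python3 - <<'E'
from h import *
import pickle
go([0.5877,0.2243,0.2196],11.2)
out={}
for n in("scene","side","wrist"):
    d=manip.get_image(n); out[n]=d
    if n=="wrist": cv2.imwrite("pics/w6.png",d["img"]); continue
    x,y={"scene":(320,150),"side":(215,160)}[n]
    cv2.imwrite(f"pics/{n}6.png",cv2.resize(d["img"][y:y+130,x:x+140],None,fx=4.5,fy=4.5,interpolation=cv2.INTER_CUBIC))
pickle.dump(out,open("ds6.pkl","wb"))
E
```

```text
time_s: 16.23
position: [0.5869, 0.2229, 0.2493]
tool_rot: [1.062, 1.297, -1.07]
force: [0.1, 0.0, -7.2]
gripper_width: 0.179
time_s: 16.48
position: [0.5883, 0.2244, 0.2538]
tool_rot: [1.066, 1.293, -1.062]
force: [0.3, 0.2, -7.7]
gripper_width: 0.175
t 16.475 pos [0.5883 0.2244 0.2538] y-heading 11.19 toolx [ 3.e-03  9.e-04 -1.e+00] F [ 0.26  0.18 -7.71] w 0.175 j [0.31 0.35 1.04 0.   1.75 0.11]
shift [ 0.0342 -0.0007 -0.    ]
roll -0.01 (tool x down => roll=-heading change)
```

View pics/scene6.png

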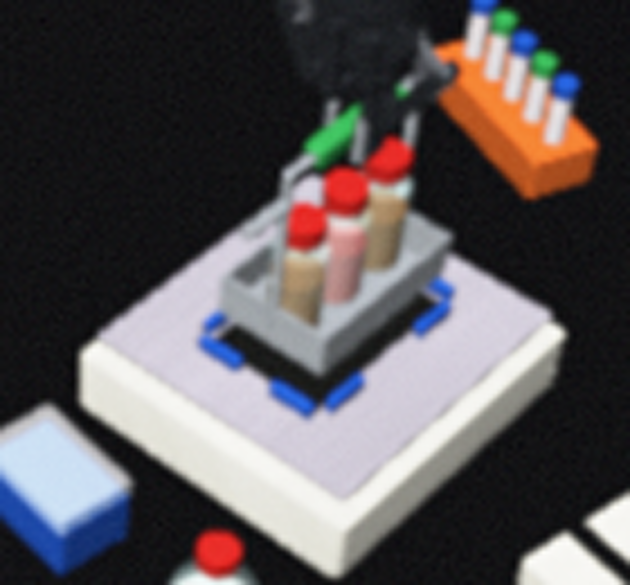

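View pics/side6.png

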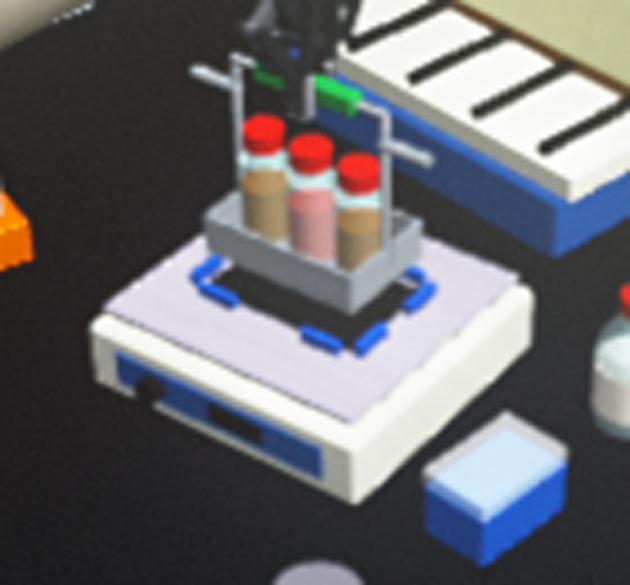

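View pics/w6.png

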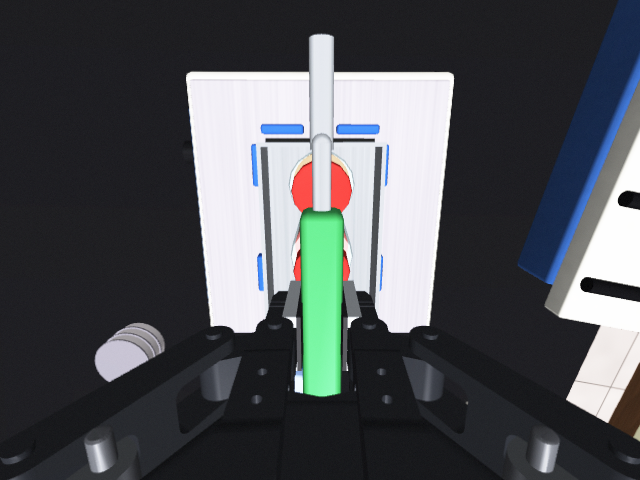

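```bash
python3 - <<'E'
from h import *
import pickle
ds=pickle.load(open("ds6.pkl","rb")); 
a=np.radians(11.2); ex=np.array([np.cos(a),np.sin(a)]); ey=np.array([-ex[1],ex[0]])
off={"scene":(320,150),"side":(215,160)}
def rel(n,p,z):
    P=onz(cam(ds[n]),np.array(p)/4.5+off[n],z)[:2]-[0.5882,0.2219]; return (P@ex).round(4),(P@ey).round(4)
zb=0.1162
print("scene near corner (+45,-70)",rel("scene",(322,375),zb)); print("scene left (-45,-70)? ",rel("scene",(222,305),zb)); print("scene right (45,70)",rel("scene",(448,265),zb))
print("side near (-45,-70)",rel("side",(352,312),zb),"left (-45,70)",rel("side",(210,250),zb),"right(45,-70)",rel("side",(422,262),zb))
# fences outer tips at z .094
print("fence scene: bottom",rel("scene",(310,412),.09),rel("scene",(345,408),.09),"side:",rel("side",(340,352),.09),rel("side",(357,352),.09))
# wrist: bottom edges along tool z: far fence & tray far edge
s=manip.state(); c=cam(ds["wrist"],s)
for nm,p,z in (("far fence inner",(320,134),.094),("far fence mid top",(320,128.5),.094),("tray far outer top",(320,140),.15),("tray far bottom",(320,140),.1162),("Lfence mid",(254.5,165),.094),("Rfence mid",(387,165),.094)):
    P=onz(c,p,z)[:2]-[0.5867,0.2290]; print(nm,(P@ex).round(4),(P@ey).round(4))
E
```

```text
scene near corner (+45,-70) (np.float64(0.0472), np.float64(-0.0678))
scene left (-45,-70)?  (np.float64(-0.0447), np.float64(-0.0629))
scene right (45,70) (np.float64(0.0445), np.float64(0.0783))
side near (-45,-70) (np.float64(-0.0435), np.float64(-0.0704)) left (-45,70) (np.float64(-0.0427), np.float64(0.0663)) right(45,-70) (np.float64(0.0383), np.float64(-0.0761))
fence scene: bottom (np.float64(0.0492), np.float64(-0.0791)) (np.float64(0.0641), np.float64(-0.0598)) side: (np.float64(-0.0606), np.float64(-0.0713)) (np.float64(-0.0534), np.float64(-0.0816))
far fence inner -0.0 0.0748
far fence mid top -0.0 0.0791
tray far outer top 0.0002 0.0689
tray far bottom 0.0001 0.0695
Lfence mid -0.0565 0.0493
Rfence mid 0.0577 0.0494
```

Tray is centred in both the wrist and fixed views within about 1–2 mm of the fences (fence gaps at columns 254/387 equal around the tray). Lowering.

```bash
python3 -m jog '[[0.005,0.008,0,0,0],[0.005,0.016,0,0,0],[0.005,0.022,0,0,0],[0.005,0.026,0,0,0],[0.005,0.028,0,0,0]]' && python3 -m jog '[[0.005,0.001,0,0,0],[0.005,0.002,0,0,0],[0.005,0.002,0,0,0]]'
```

```text
time_s: 17.25
position: [0.5877, 0.2245, 0.2235]
tool_rot: [1.064, 1.296, -1.064]
force: [0.5, 0.0, -7.4]
gripper_width: 0.175
time_s: 17.62
position: [0.5878, 0.2246, 0.2219]
tool_rot: [1.064, 1.295, -1.064]
force: [0.2, -0.4, -7.7]
gripper_width: 0.177
```

```bash
python3 -m jog '[[0.005,0.001,0,0,0],[0.005,0.001,0,0,0]]'; python3 -m jog '[[0.005,0.001,0,0,0],[0.005,0.001,0,0,0]]'
```

```text
time_s: 17.88
position: [0.5878, 0.2246, 0.2207]
tool_rot: [1.064, 1.296, -1.064]
force: [0.6, 0.1, -7.6]
gripper_width: 0.181
time_s: 18.12
position: [0.5878, 0.2246, 0.22]
tool_rot: [1.064, 1.295, -1.064]
force: [-0.7, 0.6, -6.0]
gripper_width: 0.175
```

```bash
python3 -m jog '[[0.005,0.001,0,0,0],[0.005,0.001,0,0,0]]'; python3 -m jog '[[0.005,0.001,0,0,0],[0.005,0.001,0,0,0]]'
```

```text
time_s: 18.38
position: [0.5878, 0.2247, 0.2192]
tool_rot: [1.064, 1.295, -1.063]
force: [-1.9, 0.9, -4.3]
gripper_width: 0.178
time_s: 18.62
position: [0.5878, 0.2248, 0.2184]
tool_rot: [1.064, 1.295, -1.063]
force: [-2.5, 0.8, -1.8]
gripper_width: 0.177
```

```bash
python3 -m jog '[[0.005,0.0008,0,0,0],[0.005,0.0008,0,0,0],[0.005,0.0008,0,0,0]]'; python3 - <<'E'
from h import *
go(None)
d=manip.get_image("wrist"); cv2.imwrite("pics/w7.png",d["img"])
for n in("scene","side"):
    d=manip.get_image(n)
    x,y={"scene":(320,150),"side":(215,160)}[n]
    cv2.imwrite(f"pics/{n}7.png",cv2.resize(d["img"][y:y+130,x:x+140],None,fx=4.5,fy=4.5,interpolation=cv2.INTER_CUBIC))
E
```

```text
time_s: 19.0
position: [0.5879, 0.2248, 0.2175]
tool_rot: [1.064, 1.295, -1.063]
force: [-3.1, 2.8, 1.1]
gripper_width: 0.176
t 19.0 pos [0.5879 0.2248 0.2175] y-heading 11.22 toolx [ 8.e-04  6.e-04 -1.e+00] F [-3.07  2.85  1.05] w 0.176 j [0.31 0.36 1.1  0.   1.69 0.11]
```

View pics/w7.png

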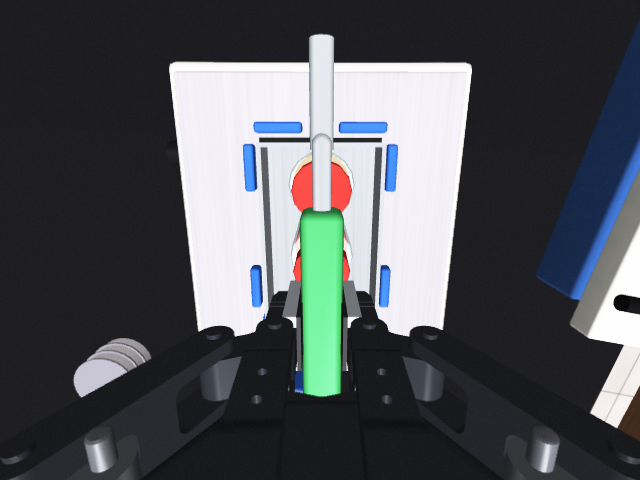

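View pics/side7.png

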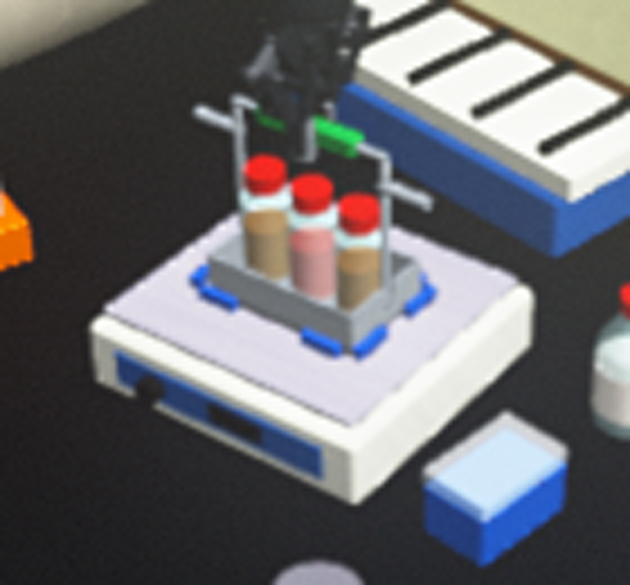

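View pics/scene7.png

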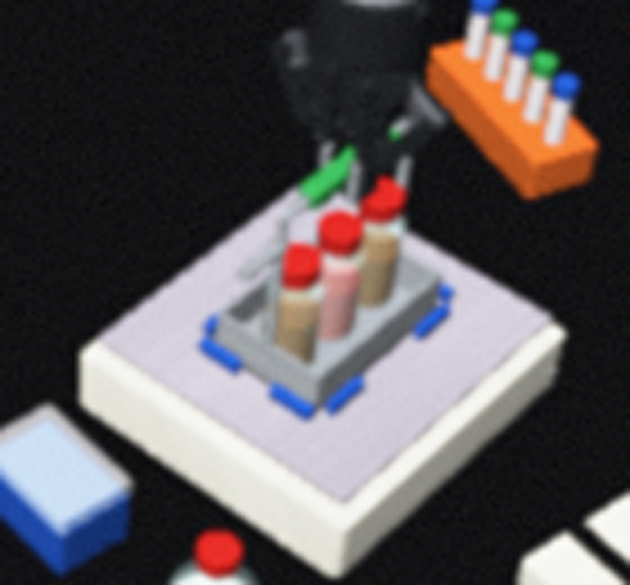

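Tray is seated inside the fences (fences visible around it in all views; Fz≈+1, weight on the mat). Releasing gently and retreating.

```bash
python3 -m jog '[[0.018,0,0,0,0],[0.022,0,0,0,0],[0.03,0,0,0,0],[0.04,0,0,0,0],[0.045,0,0,0,0]]' && python3 -m jog '[[0.045,0,0,0,0],[0.045,-0.01,0,0,0],[0.045,-0.03,0,0,0],[0.045,-0.06,0,0,0],[0.045,-0.1,0,0,0]]' && python3 -m jog '[[0.045,-0.03,0,0.0,0],[0.045,-0.05,0,0,0],[0.045,-0.05,0,-0.03,0],[0.045,-0.05,0,-0.055,0],[0.045,-0.05,0,-0.055,0]]'&& python3 -m jog '[[0.045,0,0,0.0,0],[0.045,0,0,0,0]]' && python3 - <<'E'
from h import *
go(None)
s=manip.state(); d=manip.get_image("wrist"); cv2.imwrite("pics/w8.png",d["img"]); c=cam(d,s)
ds={n:manip.get_image(n) for n in("scene","side")}; C={n:cam(x) for n,x in ds.items()}; ds["wrist"]=d; C["wrist"]=c
ps={}
for n,x in ds.items():
    hsv=cv2.cvtColor(x["img"],cv2.COLOR_BGR2HSV); m=cv2.inRange(hsv,(50,130,60),(75,255,255))
    k,l,st,ce=cv2.connectedComponentsWithStats(m)
    q=proj(C[n],[0.588,0.223,0.235])[0]
    i=min([i for i in range(1,k) if st[i,4]>40],key=lambda i:np.linalg.norm(ce[i]-q)); ps[n]=ce[i]; print(n,st[i],ce[i].round(1),q.round(1))
    if n=="wrist": print(cv2.minAreaRect(np.argwhere(l==i)[:,::-1].astype(np.float32)))
    else:
        X,Y={"scene":(320,150),"side":(215,160)}[n]
        cv2.imwrite(f"pics/{n}8.png",cv2.resize(x["img"][Y:Y+130,X:X+140],None,fx=4.5,fy=4.5,interpolation=cv2.INTER_CUBIC))
print("fixed",tri([C["scene"],C["side"]],[ps["scene"],ps["side"]]),"bay fixed .5882 .2219")
print("wrist",onz(c,ps["wrist"],0.238),"bay wrist .5867 .2290")
m=cv2.inRange(cv2.cvtColor(d["img"],cv2.COLOR_BGR2HSV),(105,150,80),(125,255,255)); k,l,st,ce=cv2.connectedComponentsWithStats(m)
for i in range(1,k):
    if 30<st[i,4]<900: print(ce[i].round(1),onz(c,ce[i],0.088).round(4),st[i,4])
E
```

```text
time_s: 19.77
position: [0.5878, 0.2245, 0.217]
tool_rot: [1.064, 1.295, -1.064]
force: [1.0, 0.0, 0.5]
gripper_width: 0.524
time_s: 20.4
position: [0.5875, 0.2245, 0.3179]
tool_rot: [1.063, 1.296, -1.065]
force: [-0.9, -0.6, 0.6]
gripper_width: 0.531
time_s: 21.02
position: [0.5766, 0.2799, 0.3676]
tool_rot: [1.063, 1.296, -1.062]
force: [-0.2, -0.9, -0.4]
gripper_width: 0.531
time_s: 21.28
position: [0.5774, 0.2776, 0.3674]
tool_rot: [1.065, 1.295, -1.064]
force: [-0.5, 0.1, 0.2]
gripper_width: 0.522
t 21.275 pos [0.5774 0.2776 0.3674] y-heading 11.14 toolx [ 4.e-04  1.e-04 -1.e+00] F [-0.53  0.1   0.21] w 0.522 j [ 0.39  0.42  0.72 -0.    2.    0.2 ]
scene [387 177  22  18 160] [397.6 185.3] [397.5 185.4]
side [272 181  23  14 134] [282.5 187.5] [283.  186.6]
wrist [ 312  239   19   98 1695] [321.1 287.1] [320.5 294.8]
((321.0, 287.5), (97.0, 18.0), 90.0)
fixed (array([0.58648429, 0.22453692, 0.23244324]), [np.float64(0.34029493264434757), np.float64(0.303458799747067)]) bay fixed .5882 .2219
wrist [0.58690854 0.23155535 0.238     ] bay wrist .5867 .2290
[294.3 179.5] [0.5395 0.301  0.088 ] 168
[346.8 179.5] [0.6027 0.3135 0.088 ] 169
[276.8 204.3] [0.5231 0.2664 0.088 ] 180
[364.6 203.8] [0.6311 0.2884 0.088 ] 171
[279.5 277.9] [0.5424 0.1692 0.088 ] 155
[361.9 278.1] [0.6505 0.1902 0.088 ] 149
[290.5 342.2] [0.5734 0.0759 0.088 ] 630
```

View pics/w8.png

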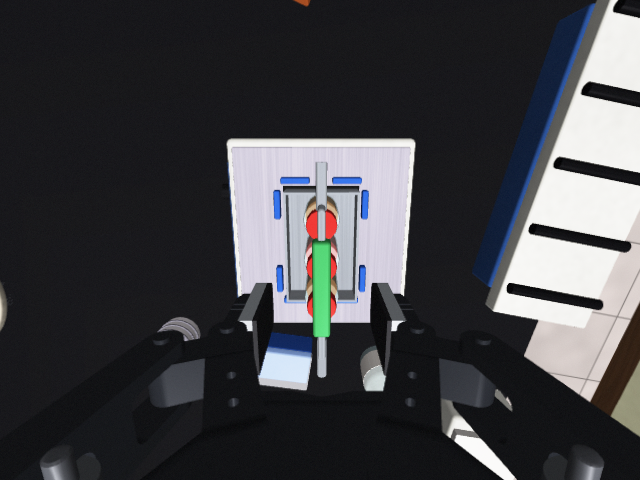

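View pics/side8.png

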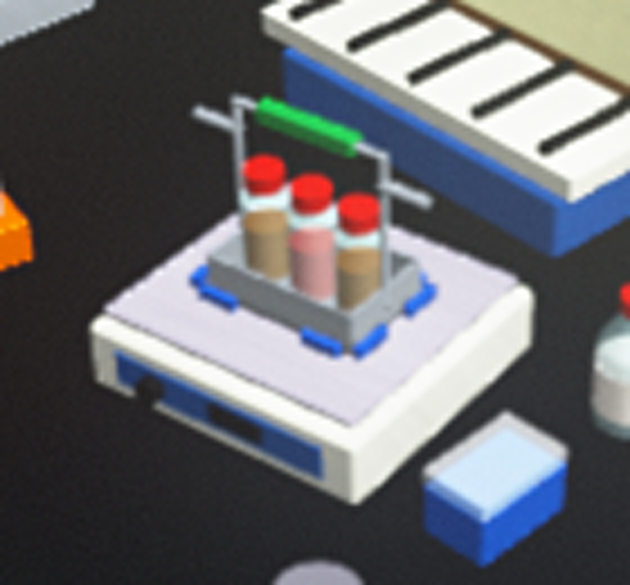

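The carrier stands upright and released inside the fences. The grip is about 2.6 mm from the bay centre by both the wrist and the fixed views, at z≈0.232. Handing in.

```bash
python3 -c "
from rig import manip
print(manip.hand_in())"
```

```text
the job is handed in; nothing more can be done
None
```

The carrier is off the rack and standing upright and released in the shaker bay, and I've handed the job in at about 21 s. No verdict came back.

- **Off the hooks:** I lifted it straight up about 45 mm until the wrist load rose from about 7.5 to 11 N. That was the orange keepers, with at most about 3.5 N on them. I backed off 1.5 mm and drew it out forward about 70 mm before raising it. The load stayed at the carrier's own weight, with no sideways force.
- **Set down:** I lowered it in 1 mm steps. The shaker took the weight smoothly, ending only about 1 N past the carrier's full weight. I then opened the gripper and moved clear.

**Last checks:**
- **Position:** the grip is about 2.6 mm from the bay centre in the wrist view and about 3 mm in the fixed views.
- **Height:** the grip is at about 0.232 m, which is 150 mm above the mat.
- **Alignment and seating:** the green bar lines up with the bay to within about 1°. The tray looks flat, with the fences visible around it.

**Disagreement:** the wrist camera read y about 7 mm higher than the fixed cameras, at both the rack and the bay. I worked from relative positions, so this cancelled out.

**Not checked:** I did not re-measure the bystanders. The arm felt no contact with them, and the tip box, dishes and media bottle look unmoved in the last pictures.

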